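# Sort the amber sample containers into their stands

## Robot

A 6-joint arm with a two-finger parallel gripper is mounted at the origin on the work surface. World frame = base frame: x ahead of the robot, y to its left, z up, the work surface at z = 0. Lengths are in m, angles in rad, forces in N, time in s.
With the tool pointing down it reaches from about 0.15 to 0.775 m from the base axis. Payload 6.1 kg.
Tool frame: the origin (TCP) lies midway between the tips of the shut fingers; the grasp point (between the pads) lies behind it (bot.grasp_offset is the y of the grasp point in the tool frame, in m); y points along the fingers, x is the direction in which the jaws open and shut, and the axes are right-handed (so a half turn about y gives the same grasp; the last joint's range is limited). The gripper opens to 85 mm and grips with 20 to 120 N. Pads are 22 mm wide; open, the fingers measure 114 mm over their backs; the gripper's body (76 mm by 85 mm) begins 54 mm behind the grasp point. The pads swing forward as they close: fully open they stand 13 mm farther back than shut.
Start: joints at [1.345, 0.126, -0.04, 1.405, 0, 1.571], TCP at [0.118, 0.512, 0.231] pointing down, gripper open.
Joint ranges: [-2.72, 2.72], [-0.95, 1.95], [-1.27, 1.35], [-1.78, 2.02], [-1.46, 1.47], [-3.14, 3.14]. Speed limits (rad/s): [2.39, 2.39, 3.01, 3.14, 3.14, 3.14].

## Interface

Orientations are given as [roll, pitch, yaw] about the fixed x, y, z axes, in that order (R = Rz(yaw) Ry(pitch) Rx(roll)).
In Python, from bench import bot gives the robot as it stands. The module is installed in compiled form; this text tells all that it offers.
- The arm moves only by the tool arm_command, never from a script. Its argument "steps" is a list of rows, each an object of numbers: "x", "y", "z": the shift along the tool's x, y, z in units of 50 mm (1.0 is 50 mm); "wx", "wy", "wz": the turn, a rotation vector about the tool's x, y, z in rad; "fingers": the opening, from 0 (shut) to 1 (fully open). In form: [{"x": .., "y": .., "z": .., "wx": .., "wy": .., "wz": .., "fingers": ..}, ...]. A call has 1 to 10 rows; each row is the pose to reach, as a shift and turn from the pose commanded when the call began, along the tool's axes at that moment; what a row does not reach only later rows make up. A row lasts 1/10 s, in which the tool goes at most 50 mm and 8.59 degrees, less where a joint would pass 70% of its speed; a pose out of reach is approached as far as the arm can. A call with a gripper value outside its range is refused whole. The fingers move at their own pace and stop on an object; "newtons" is the grip in N (left out, the last holds). Time passes only in rows, so rows that repeat a pose let the fingers close. It gives the time, the measured TCP pose, the force and the opening at its end, in the units of the state.
- bot.sense(): the state, without advancing time (a new reading comes with each control period).
- bot.read_camera(name): name is "side" or "top" or "wrist"; returns a dict with "image" (384x512x3 uint8, red, green, blue), "depth" (384x512 float32, m along the optical axis (not along the pixel's ray), 0 where there is no reading), "fx", "fy", "cx", "cy" (pixels), "rvec" (rotation vector, rad) and "tvec" (3), from world to camera coordinates, as OpenCV has them; the wrist camera has in their place "tool_from_camera" (4x4, takes a point from camera to tool coordinates, whose origin is the TCP and whose axes are the tool frame's). Camera axes: x right, y down, z forward; pixel columns grow to the right and rows downward; lengths in m; the calibration is good to about 2 mm. A picture is of the moment at which its call begins: read the wrist's pose just before it.
- bot.close_job(): hands the job in, once; it reports no verdict.
The state is a dict: "t": time; "qpos": joint angles; "dq": joint speeds; "effort": joint torques, N m; "tcp_pos": TCP position; "ee_rot": TCP orientation; "contact_force": force on the tool from outside, world axes, zero at the start; "torque": the same for the moment, N m; "width": finger opening in m.
Only numpy, scipy, OpenCV 4.12 (cv2) and the standard library are available. Lean on these libraries where they do the work, as an engineer would, in place of code of your own. Each camera call takes 0.05 s, during which the arm holds its last target. There are 200 camera calls.

## Task

The slim amber tube has been left in a stand much too wide for it: first move it into its own stand, the one with the smallest well. Then set the other three amber containers (vial, bottle, jar) into the remaining stands by width, the wider container in the wider well, in any order. Keep all four upright, set them down on the well floors without dropping them, leave the white cup and the blue tip box among them standing where they are, and finish with everything let go and still.

Things in the scene. Friction and masses are not known exactly. Their poses are not given: they have to be found in the camera images.
- tube: Slim sample tube, 20 mm diameter, 78 mm high, cap from 62 to 78 mm (also 20 mm wide), 30 g. Amber with a white screw cap, flat bottom, round, stands upright. Origin: centre of its underside; z along its axis towards the cap. At the start it stands in the well of one of the three wider stands, on the well floor.
- vial: Short vial, 32 mm diameter, 60 mm high, cap from 46 to 60 mm (also 32 mm wide), 50 g. Amber with a white screw cap, flat bottom, round, stands upright. Origin: centre of its underside; z along its axis towards the cap. Starts on the bench.
- bottle: Shouldered bottle, body 44 mm diameter up to 54 mm, shoulder to 64 mm, narrower cap 30 mm wide from 64 to 84 mm (the top), 110 g. Amber with a white screw cap, flat bottom, round, stands upright. Origin: centre of its underside; z along its axis towards the cap. Starts on the bench.
- jar: Wide jar, 56 mm diameter, 60 mm high, cap from 42 to 60 mm (also 56 mm wide), 150 g. Amber with a white screw cap, flat bottom, round, stands upright. Origin: centre of its underside; z along its axis towards the cap. Starts on the bench.
- stand_small: Stand with the smallest well, the tube's own: square block of magenta plastic, fixed to the bench, 56 mm wide and 26 mm high, with one round well of 36 mm diameter and 20 mm deep in the middle of its top (flat well floor 6 mm above the bench). Origin: centre of the underside, on the well's axis; z up. Empty at the start.
- stand_medium: Stand with the second smallest well, for the vial: square block of magenta plastic, fixed to the bench, 68 mm wide and 26 mm high, with one round well of 48 mm diameter and 20 mm deep in the middle of its top (flat well floor 6 mm above the bench). Origin: centre of the underside, on the well's axis; z up. May hold the tube at the start.
- stand_large: Stand with the second widest well, for the bottle: square block of magenta plastic, fixed to the bench, 80 mm wide and 26 mm high, with one round well of 60 mm diameter and 20 mm deep in the middle of its top (flat well floor 6 mm above the bench). Origin: centre of the underside, on the well's axis; z up. May hold the tube at the start.
- stand_largest: Stand with the widest well, for the jar: square block of magenta plastic, fixed to the bench, 92 mm wide and 26 mm high, with one round well of 72 mm diameter and 20 mm deep in the middle of its top (flat well floor 6 mm above the bench). Origin: centre of the underside, on the well's axis; z up. May hold the tube at the start.
- cup: White open plastic cup, 70 mm across the rim, 85 mm high, light and loose. Not part of the job: leave it standing. Origin: centre of its underside; z up.
- tip_box: Blue pipette-tip box with white tips on top, 85 mm (its x) by 60 mm (its y), 62 mm high, loose. Not part of the job: leave it standing. Origin: centre of its underside; z up.
Mind the look-alikes: they are no part of the job. Leave any pink look-alike of the tip_box alone.

How it is judged:
On the way:
1. the tube stands in the smallest well, let go, before any other container is in its stand (horizontal distance between tube and stand_small below 0.012 m and z of tube in the frame of stand_small between 0.002 and 0.011 m and angle between tube's own z axis and vertical below 0.15 rad and contact force between tube and the fingers below 0.1 N and not (horizontal distance between vial and stand_medium below 0.012 m and z of vial in the frame of stand_medium between 0.002 and 0.011 m and angle between vial's own z axis and vertical below 0.15 rad) and not (horizontal distance between bottle and stand_large below 0.012 m and z of bottle in the frame of stand_large between 0.002 and 0.011 m and angle between bottle's own z axis and vertical below 0.15 rad) and not (horizontal distance between jar and stand_largest below 0.012 m and z of jar in the frame of stand_largest between 0.002 and 0.011 m and angle between jar's own z axis and vertical below 0.15 rad)), for 0.2 s.
At the end, for the whole second after the job is handed in: Tube in the smallest well, vial in the second, bottle in the third, jar in the widest: each within 12 mm of the well's axis, bottom on the well floor (within 5 mm), within 0.15 rad of upright, let go and at rest; cup and tip box upright and within 35 mm of where they began (horizontal distance between tube and stand_small below 0.012 m and z of tube in the frame of stand_small between 0.002 and 0.011 m and angle between each of tube, vial, bottle, jar's own z axis and vertical below 0.15 rad and linear speed of each of tube, vial, bottle, jar below 0.02 m/s and angular speed of each of tube, vial, bottle, jar below 0.3 rad/s and contact force between each of tube, vial, bottle, jar and the fingers below 0.1 N and horizontal distance between vial and stand_medium below 0.012 m and z of vial in the frame of stand_medium between 0.002 and 0.011 m and horizontal distance between bottle and stand_large below 0.012 m and z of bottle in the frame of stand_large between 0.002 and 0.011 m and horizontal distance between jar and stand_largest below 0.012 m and z of jar in the frame of stand_largest between 0.002 and 0.011 m and distance of each of cup, tip_box from where it was at the start of the episode below 0.035 m and angle between each of cup, tip_box's own z axis and vertical below 0.2 rad); the robot touches nothing.
It fails at once if a container is tipped over (more than 0.7 rad) (angle between any of tube, vial, bottle, jar's own z axis and vertical above 0.7 rad).
It fails at once if a container is dropped (out of the fingers and faster than 0.6 m/s, a fall of about 20 mm) ((linear speed of tube above 0.6 m/s and contact force between tube and the fingers below 0.05 N) or (linear speed of vial above 0.6 m/s and contact force between vial and the fingers below 0.05 N) or (linear speed of bottle above 0.6 m/s and contact force between bottle and the fingers below 0.05 N) or (linear speed of jar above 0.6 m/s and contact force between jar and the fingers below 0.05 N)).
It fails at once if the cup or the tip box is knocked over or pushed away (angle between any of cup, tip_box's own z axis and vertical above 0.5 rad or distance of any of cup, tip_box from where it was at the start of the episode above 0.06 m).
It also fails if it takes over 106 s, if anything falls off the work surface, if the arm or the gripper's body presses on something with over 40 N, if the wrist force passes 120 N, or if a joint passes its speed limit or range.

## Working session

There is one attempt and no reset: what is moved stays moved. The work goes in short steps, Python scripts to look and compute and a tool call to move; the robot and the scene stay as the last step left them, time stands still between calls to the robot, and variables do not carry over. Pictures are saved under pics/ and viewed, about 12 in all and at most 16, crops included, and the job is handed in when it is done.

Besides the shell and the picture viewer there is one more tool, called after ">>>" by a JSON object that holds its "name" and its "arguments". arm_command: Moves the arm, as the interface text tells. Its arguments: {"type":"object","properties":{"steps":{"type":"array"},"newtons":{"type":"number"}},"required":["steps"]}

```bash
mkdir -p pics; cat > h.py <<'E'
import numpy as np, cv2
from scipy.spatial.transform import Rotation as R
from bench import bot
def cam(name):
    s=bot.sense(); c=bot.read_camera(name)
    if name=="wrist":
        T=np.eye(4);T[:3,:3]=R.from_euler('xyz',s['ee_rot']).as_matrix();T[:3,3]=s['tcp_pos'];M=T@np.array(c['tool_from_camera'])
    else:
        W=np.eye(4);W[:3,:3]=cv2.Rodrigues(np.array(c['rvec'],float))[0];W[:3,3]=np.ravel(c['tvec']);M=np.linalg.inv(W)
    c['M']=M
    return c
def ray(c,u,v,z):
    d=c['M'][:3,:3]@np.array([(u-c['cx'])/c['fx'],(v-c['cy'])/c['fy'],1]);o=c['M'][:3,3]
    return o+d*(z-o[2])/d[2]
def cloud(c):
    v,u=np.mgrid[:384,:512];d=c['depth']
    P=np.stack([(u-c['cx'])/c['fx']*d,(v-c['cy'])/c['fy']*d,d],-1)
    P=P@c['M'][:3,:3].T+c['M'][:3,3];P[d==0]=np.nan
    return P
def save(c,n): cv2.imwrite(f'pics/{n}.png',cv2.cvtColor(c['image'],cv2.COLOR_RGB2BGR))
E
python3 - <<'E'
from h import *
s=bot.sense();print({k:np.round(v,3) for k,v in s.items()},bot.grasp_offset)
ims=[]
for n in("top","side"):
    c=cam(n);save(c,n);print(n,c['M'].round(3),c['fx'],c['cx'],c['cy'],(c['depth']>0).mean())
    np.savez(n,**c)
    ims.append(c['image'])
E
```

```text
{'t': np.float64(0.0), 'qpos': array([ 1.345,  0.126, -0.041,  1.405, -0.   ,  1.571]), 'dq': array([ 0.   , -0.   , -0.   ,  0.002,  0.001, -0.   ]), 'effort': array([-1.0000e-03, -4.3591e+01,  3.5292e+01,  1.7000e-02,  0.0000e+00,
       -0.0000e+00]), 'tcp_pos': array([0.117, 0.511, 0.231]), 'ee_rot': array([-1.571,  0.002,  1.345]), 'contact_force': array([ 0.423, -0.232, -0.844]), 'torque': array([-0.007, -0.029,  0.001]), 'width': np.float64(0.085)} -0.0187
top [[ 0.036 -0.972  0.232  0.275]
 [-0.999 -0.034  0.011  0.003]
 [-0.003 -0.233 -0.973  0.948]
 [ 0.     0.     0.     1.   ]] 402.32895557494504 253.50660520051068 192.57028701917753 0.9959920247395834
side [[-0.947 -0.23   0.223  0.252]
 [-0.321  0.663 -0.676  0.692]
 [ 0.008 -0.712 -0.702  0.74 ]
 [ 0.     0.     0.     1.   ]] 389.7538114270536 253.4781227673235 195.2826575994099 0.9959208170572916
```

View pics/top.png

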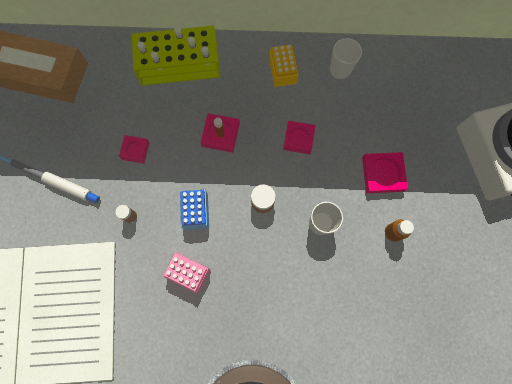

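View pics/side.png

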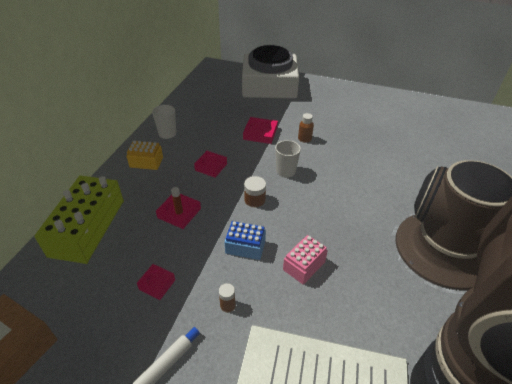

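The top view shows the stands at (134,149) small, (220,132) holding the tube, (299,137) and (385,172). The vial is at (126,214), jar at (263,198), bottle at (400,230), cup at (326,218) and tip box at (194,208). The side view agrees.

```bash
cat > m.py <<'E'
from h import *
def get(n):
    c=dict(np.load(n+'.npz'));return c
def rect(P,m):
    p=P[m][:,:2];p=(p*1000).astype(np.float32);r=cv2.minAreaRect(p);return np.round(r[0],1),np.round(r[1],1),round(r[2],1),len(p)
for n in("top","side"):
    c=get(n);P=cloud(c);z=P[...,2]
    hsv=cv2.cvtColor(c['image'],cv2.COLOR_RGB2HSV)
    mag=((hsv[...,0]>160)&(hsv[...,0]<176)&(hsv[...,1]>200)).astype(np.uint8)
    k,L,st,_=cv2.connectedComponentsWithStats(mag)
    for i in range(1,k):
        if st[i,4]>100:
            m=(L==i)&(z>.018)&(z<.034)
            print(n,'stand',rect(P,m),np.median(z[m]).round(4))
            # outline by rays at z=.026 (top view)
            ct=cv2.findContours((m).astype(np.uint8),cv2.RETR_EXTERNAL,cv2.CHAIN_APPROX_NONE)[0];ct=max(ct,key=len)[:,0]
            q=np.array([ray(c,u,v,.026)[:2]*1000 for u,v in ct],np.float32);r=cv2.minAreaRect(q);print('   ray',np.round(r[0],1),np.round(r[1],1),round(r[2],1))
    hi=(z>.045).astype(np.uint8); k,L,st,_=cv2.connectedComponentsWithStats(hi)
    for i in range(1,k):
        if 20<st[i,4]<4000:
            m=L==i; zt=np.nanpercentile(z[m],97); t=m&(z>zt-.006)
            p=(P[t][:,:2]*1000).astype(np.float32);cc,rr=cv2.minEnclosingCircle(p)
            print(n,'obj px',st[i,:5],'ztop',zt.round(4),'circ',np.round(cc,1),round(rr,1),'rect',rect(P,t))
E
python3 m.py
```

```text
top stand (array([648.3, 101.3]), array([79.1, 77.7]), 81.4, 328) 0.0257
   ray [652.1 128.2] [24.6 77.4] 81.1
top stand (array([642.3, -92.8]), array([66.3, 66.5]), 81.6, 354) 0.0257
   ray [641.  -92.7] [66.1 68.9] 82.5
top stand (array([ 558.7, -299.8]), array([91.8, 92.8]), 4.3, 782) 0.0256
   ray [ 557.9 -298.5] [92.9 93.3] 4.9
top obj px [ 132   25   87   52 3222] ztop 0.1019 circ [826.1 217.4] 84.4 rect (array([839.8, 219.3]), array([ 76.4, 166.1]), 8.0, 206)
top obj px [   0   31   81   64 3718] ztop 0.0734 circ [799.7 570.4] 116.4 rect (array([798.4, 569.7]), array([203.9, 122.1]), 78.8, 3156)
top obj px [331  38  31  34 580] ztop 0.0861 circ [ 840.8 -200.1] 35.7 rect (array([ 840.4, -199.6]), array([68.4, 69.9]), 38.6, 150)
top obj px [271  44  27  35 690] ztop 0.0635 circ [831.1 -51.6] 42.5 rect (array([830.7, -48.3]), array([77.2, 48.3]), 7.1, 244)
top obj px [ 464  103   48   94 2948] ztop 0.1228 circ [ 626.2 -546.5] 57.2 rect (array([ 627.6, -533.4]), array([ 28.4, 114.4]), 83.8, 443)
top obj px [214 118   9  14 106] ztop 0.0866 circ [647.8 101.8] 9.7 rect (array([647.4
[... 2222 characters left out ...]
 -6.3]), array([54.8, 54.9]), 9.9, 266)
side obj px [171 187  10  17 125] ztop 0.0853 circ [647.3 105.4] 10.8 rect (array([647.1, 104.9]), array([17.3, 19.5]), 30.2, 46)
side obj px [226 221  39  27 730] ztop 0.0633 circ [449.  155.7] 40.0 rect (array([449.7, 154.1]), array([74.9, 47.2]), 2.2, 256)
side obj px [284 235  43  37 815] ztop 0.0632 circ [305.9 161.6] 40.4 rect (array([303.8, 162.3]), array([71.5, 49.9]), 64.3, 284)
side obj px [219 284  16  17 228] ztop 0.0617 circ [433.  309.8] 16.2 rect (array([432.2, 310. ]), array([30.2, 30.4]), 19.1, 184)
side obj px [   0  294   49   85 2252] ztop 0.0721 circ [786.2 518.9] 74.1 rect (array([785.1, 518.8]), array([ 91. , 120.8]), 78.5, 1769)
```

```bash
python3 - <<'E'
from h import *
for n in("top","side"):
    c=dict(np.load(n+'.npz'));P=cloud(c);z=P[...,2]
    hsv=cv2.cvtColor(c['image'],cv2.COLOR_RGB2HSV)
    mag=((hsv[...,0]>155)&(hsv[...,1]>140)).astype(np.uint8)
    mag=cv2.morphologyEx(mag,cv2.MORPH_CLOSE,np.ones((3,3)))
    k,L,st,_=cv2.connectedComponentsWithStats(mag)
    for i in range(1,k):
        if st[i,4]>100:
            m=(L==i)&(z>.021)&(z<.031)
            if m.sum()<50: continue
            r=cv2.minAreaRect((P[m][:,:2]*1000).astype(np.float32)); print(n,st[i],np.round(r[0],1),np.round(r[1],1),round(r[2],1))
E
```

```text
top [201 113  39  39 989] [648.3 101.7] [80.4 82.7] 81.2
top [283 121  32  33 831] [643.  -93.1] [67.8 69.8] 82.1
top [119 135  30  29 642] [598.  310.6] [58.6 57.1] 81.6
top [ 362  152   46   41 1618] [ 559.7 -299.9] [94.  93.3] 4.6
side [243 117  35  26 692] [ 558.3 -296.7] [92.5 96.7] 4.6
side [194 151  33  26 567] [642.2 -91.5] [72.9 71. ] 80.9
side [156 194  45  35 859] [646.8 104. ] [83.6 82.1] 81.1
side [137 264  38  36 818] [596.6 312.7] [58.4 57.1] 81.0
```

>>> {"name": "arm_command", "arguments": {"steps": [{"x": -5.4, "z": -12.2, "y": 0.6, "wy": 1.345, "fingers": 1}, {"x": -5.4, "z": -12.2, "y": 0.6, "wy": 1.345, "fingers": 1}, {"x": -5.4, "z": -12.2, "y": 0.6, "wy": 1.345, "fingers": 1}, {"x": -5.4, "z": -12.2, "y": 0.6, "wy": 1.345, "fingers": 1}, {"x": -5.4, "z": -12.2, "y": 0.6, "wy": 1.345, "fingers": 1}, {"x": -5.4, "z": -12.2, "y": 0.6, "wy": 1.345, "fingers": 1}, {"x": -5.4, "z": -12.2, "y": 0.6, "wy": 1.345, "fingers": 1}, {"x": -5.4, "z": -12.2, "y": 0.6, "wy": 1.345, "fingers": 1}, {"x": -5.4, "z": -12.2, "y": 0.6, "wy": 1.345, "fingers": 1}, {"x": -5.4, "z": -12.2, "y": 0.6, "wy": 1.345, "fingers": 1}]}}

```text
invalid input
```

>>> {"name": "arm_command", "arguments": {"steps": [{"x": -0.54, "y": 0.06, "z": -0.84, "wx": 0, "wy": 0.14, "wz": 0, "fingers": 1}, {"x": -1.08, "y": 0.12, "z": -1.68, "wx": 0, "wy": 0.28, "wz": 0, "fingers": 1}], "newtons": 20}}

```text
t: 0.3
tcp_pos: [0.1873, 0.4398, 0.2244]
ee_rot: [-1.571, 0.001, 1.063]
contact_force: [1.1, 0.6, 0.7]
width: 0.0854
```

>>> {"name": "arm_command", "arguments": {"steps": [{"x": -0.1, "y": 0.05, "z": -0.95, "wx": 0, "wy": 0.14, "wz": 0, "fingers": 1}, {"x": -0.25, "y": 0.1, "z": -1.9, "wx": 0, "wy": 0.28, "wz": 0, "fingers": 1}, {"x": -0.4, "y": 0.1, "z": -2.9, "wx": 0, "wy": 0.42, "wz": 0, "fingers": 1}, {"x": -0.5, "y": 0.2, "z": -3.9, "wx": 0, "wy": 0.56, "wz": 0, "fingers": 1}, {"x": -0.6, "y": 0.2, "z": -4.9, "wx": 0, "wy": 0.7, "wz": 0, "fingers": 1}, {"x": -0.7, "y": 0.2, "z": -5.8, "wx": 0, "wy": 0.84, "wz": 0, "fingers": 1}, {"x": -0.8, "y": 0.3, "z": -6.7, "wx": 0, "wy": 0.98, "wz": 0, "fingers": 1}, {"x": -1.0, "y": 0.3, "z": -7.6, "wx": 0, "wy": 1.065, "wz": 0, "fingers": 1}, {"x": -1.1, "y": 0.3, "z": -8.5, "wx": 0, "wy": 1.065, "wz": 0, "fingers": 1}, {"x": -1.2, "y": 0.4, "z": -9.4, "wx": 0, "wy": 1.065, "wz": 0, "fingers": 1}]}}

```text
t: 1.3
tcp_pos: [0.5708, 0.1585, 0.2055]
ee_rot: [-1.571, -0.0, -0.001]
contact_force: [0.7, 0.8, 0.1]
width: 0.0854
```

>>> {"name": "arm_command", "arguments": {"steps": [{"x": 0.8, "y": 0.4, "z": -0.55, "wx": 0, "wy": 0, "wz": 0, "fingers": 1}, {"x": 1.54, "y": 0.9, "z": -1.1, "wx": 0, "wy": 0, "wz": 0, "fingers": 1}, {"x": 1.54, "y": 0.9, "z": -1.1, "wx": 0, "wy": 0, "wz": 0, "fingers": 1}]}}

```text
t: 1.6
tcp_pos: [0.6479, 0.1015, 0.155]
ee_rot: [-1.573, 0.005, -0.004]
contact_force: [-0.4, -0.0, -0.2]
width: 0.0848
```

```bash
python3 - <<'E'
from h import *
c=cam('wrist');save(c,'w1');print(bot.sense()['tcp_pos'],c['M'].round(3));P=cloud(c);z=P[...,2]
m=(z>.07)&(z<.095);print(m.sum(),np.nanmedian(P[m],0))
v,u=np.nonzero(m)
if len(u):
    t=m&(z>.08);print(u.min(),u.max(),v.min(),v.max());print(cv2.minEnclosingCircle((P[t][:,:2]*1000).astype(np.float32)))
E
```

```text
[0.64696168 0.10254219 0.15616335] [[ 1.    -0.004 -0.006  0.649]
 [-0.005 -0.952 -0.306  0.179]
 [-0.004  0.306 -0.952  0.298]
 [ 0.     0.     0.     1.   ]]
11636 [0.8122379  0.18334935 0.07840588]
73 511 0 383
((739.2911376953125, 154.02853393554688), 115.51119232177734)
```

View pics/w1.png

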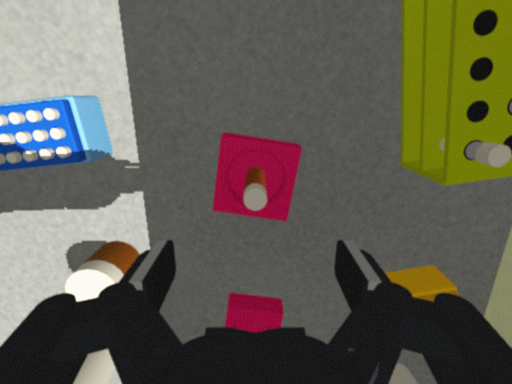

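The wrist view shows the tube cap at about (255,197), roughly central in the stand at (257,177). The fingers are at (165,270) and (345,270).

```bash
python3 - <<'E'
from h import *
c=cam('wrist');P=cloud(c);z=P[...,2]
w=np.zeros(z.shape,bool);w[140:230,200:310]=1
t=w&(z>.076);print(t.sum(),cv2.minEnclosingCircle((P[t][:,:2]*1000).astype(np.float32)))
m=w&(z>.02)&(z<.03);print(cv2.minAreaRect((P[m][:,:2]*1000).astype(np.float32)))
s=bot.sense();print(s['tcp_pos'],s['width'])
E
```

```text
471 ((647.298095703125, 101.65489959716797), 9.996397972106934)
((647.306884765625, 101.30830383300781), (80.49867248535156, 80.05097961425781), 80.73780059814453)
[0.64617394 0.10383082 0.15793215] 0.08530773513727624
```

>>> {"name": "arm_command", "arguments": {"steps": [{"x": 0, "y": 0.6, "z": 0, "wx": 0, "wy": 0, "wz": 0, "fingers": 1}, {"x": 0, "y": 1.2, "z": 0, "wx": 0, "wy": 0, "wz": 0, "fingers": 1}, {"x": 0, "y": 1.8, "z": 0, "wx": 0, "wy": 0, "wz": 0, "fingers": 1}, {"x": 0, "y": 2.2, "z": 0, "wx": 0, "wy": 0, "wz": 0, "fingers": 0.8}, {"x": 0, "y": 2.4, "z": 0, "wx": 0, "wy": 0, "wz": 0, "fingers": 0.6}, {"x": 0, "y": 2.4, "z": 0, "wx": 0, "wy": 0, "wz": 0, "fingers": 0.4}, {"x": 0, "y": 2.4, "z": 0, "wx": 0, "wy": 0, "wz": 0, "fingers": 0.3}, {"x": 0, "y": 2.4, "z": 0, "wx": 0, "wy": 0, "wz": 0, "fingers": 0.1}, {"x": 0, "y": 2.4, "z": 0, "wx": 0, "wy": 0, "wz": 0, "fingers": 0.1}, {"x": 0, "y": 2.4, "z": 0, "wx": 0, "wy": 0, "wz": 0, "fingers": 0.1}], "newtons": 25}}

```text
t: 2.7
tcp_pos: [0.6473, 0.1054, 0.0422]
ee_rot: [-1.57, -0.003, 0.0]
contact_force: [-2.3, 1.2, 7.1]
width: 0.0193
```

```bash
python3 - <<'E'
from h import *
c=cam('side');save(c,'s1');s=bot.sense();print(s['tcp_pos'],s['width'],s['contact_force'])
cv2.imwrite('pics/s1c.png',cv2.resize(cv2.cvtColor(c['image'],cv2.COLOR_RGB2BGR)[100:260,100:280],None,fx=3,fy=3))
E
```

```text
[0.64730376 0.10544252 0.04219696] 0.01912150465657142 [-0.96984382  1.66535592  6.29896303]
```

View pics/s1c.png

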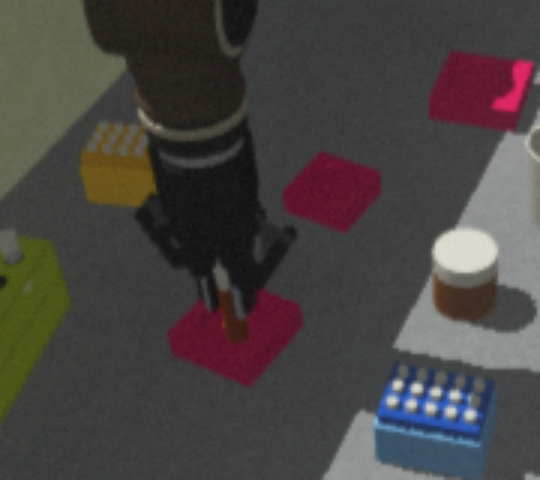

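>>> {"name": "arm_command", "arguments": {"steps": [{"x": 0, "y": -0.2, "z": 0, "wx": 0, "wy": 0, "wz": 0, "fingers": 0.1}, {"x": 0, "y": -0.6, "z": 0, "wx": 0, "wy": 0, "wz": 0, "fingers": 0.1}, {"x": 0, "y": -1.2, "z": 0, "wx": 0, "wy": 0, "wz": 0, "fingers": 0.1}, {"x": 0, "y": -1.6, "z": 0.2, "wx": 0, "wy": 0, "wz": 0, "fingers": 0.1}, {"x": -0.2, "y": -1.6, "z": 0.9, "wx": 0, "wy": 0, "wz": 0, "fingers": 0.1}, {"x": -0.4, "y": -1.6, "z": 1.8, "wx": 0, "wy": 0, "wz": 0, "fingers": 0.1}, {"x": -0.6, "y": -1.6, "z": 2.7, "wx": 0, "wy": 0, "wz": 0, "fingers": 0.1}, {"x": -0.8, "y": -1.6, "z": 3.6, "wx": 0, "wy": 0, "wz": 0, "fingers": 0.1}, {"x": -0.99, "y": -1.6, "z": 4.18, "wx": 0, "wy": 0, "wz": 0, "fingers": 0.1}, {"x": -0.99, "y": -1.6, "z": 4.18, "wx": 0, "wy": 0, "wz": 0, "fingers": 0.1}]}}

```text
t: 3.75
tcp_pos: [0.5955, 0.3179, 0.1207]
ee_rot: [-1.57, -0.0, 0.005]
contact_force: [-0.6, -0.9, -0.1]
width: 0.0194
```

```bash
python3 - <<'E'
from h import *
c=cam('wrist');s=bot.sense();print(s['tcp_pos'],s['width'],s['contact_force'],s['ee_rot'])
save(c,'w2');P=cloud(c);z=P[...,2]
hsv=cv2.cvtColor(c['image'],cv2.COLOR_RGB2HSV)
m=(hsv[...,0]>155)&(hsv[...,1]>140)&(z>.018)&(z<.032)
print(m.sum(),cv2.minAreaRect((P[m][:,:2]*1000).astype(np.float32)))
E
```

```text
[0.59619807 0.31588475 0.1206987 ] 0.018923935622843797 [ 0.70840297 -0.2513329   0.40247522] [-1.57090848e+00 -2.92140367e-04  3.20126066e-03]
2342 ((622.57666015625, 231.5888671875), (73.84064483642578, 240.12313842773438), 17.87251853942871)
```

View pics/w2.png

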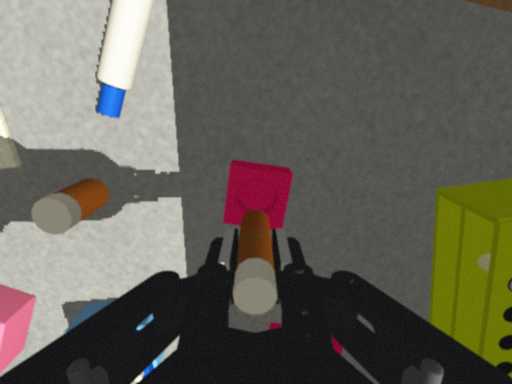

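The tube is held upright, with its cap at (257,285). The small stand is at (258,193) and the vial at (75,205).

```bash
python3 - <<'E'
from h import *
c=cam('wrist');s=bot.sense();print(s['tcp_pos'])
P=cloud(c);z=P[...,2];w=np.zeros(z.shape,bool);w[150:232,215:300]=1
hsv=cv2.cvtColor(c['image'],cv2.COLOR_RGB2HSV)
m=w&(hsv[...,0]>155)&(hsv[...,1]>140)
r=cv2.minAreaRect((P[m&(z>.02)&(z<.031)][:,:2]*1000).astype(np.float32));print(r,cv2.boxPoints(r))
w[:]=0;w[255:315,232:278]=1;q=P[w];zt=np.nanpercentile(q[:,2],90);print('ztop',zt)
t=w&(z>zt-.004);print(cv2.minEnclosingCircle((P[t][:,:2]*1000).astype(np.float32)))
E
```

```text
[0.59666657 0.3145708  0.12067502]
((596.8656616210938, 310.1277770996094), (56.232547760009766, 55.942928314208984), 81.67115020751953) [[565.11646 286.35983]
 [620.46936 278.25626]
 [628.61487 333.89572]
 [573.26196 341.9993 ]]
ztop 0.1633133791194539
((595.2945556640625, 315.0865783691406), 13.653803825378418)
```

>>> {"name": "arm_command", "arguments": {"steps": [{"x": 0.01, "y": 0.0, "z": -0.09, "wx": 0, "wy": 0, "wz": 0, "fingers": 0.1}, {"x": 0.01, "y": 0.4, "z": -0.09, "wx": 0, "wy": 0, "wz": 0, "fingers": 0.1}, {"x": 0.01, "y": 0.8, "z": -0.09, "wx": 0, "wy": 0, "wz": 0, "fingers": 0.1}, {"x": 0.01, "y": 1.2, "z": -0.09, "wx": 0, "wy": 0, "wz": 0, "fingers": 0.1}, {"x": 0.01, "y": 1.35, "z": -0.09, "wx": 0, "wy": 0, "wz": 0, "fingers": 0.1}, {"x": 0.01, "y": 1.45, "z": -0.09, "wx": 0, "wy": 0, "wz": 0, "fingers": 0.1}, {"x": 0.01, "y": 1.53, "z": -0.09, "wx": 0, "wy": 0, "wz": 0, "fingers": 0.1}, {"x": 0.01, "y": 1.53, "z": -0.09, "wx": 0, "wy": 0, "wz": 0, "fingers": 0.1}]}}

```text
t: 4.65
tcp_pos: [0.5977, 0.3093, 0.0441]
ee_rot: [-1.571, -0.0, -0.0]
contact_force: [-0.6, 0.6, -0.4]
width: 0.0195
```

```bash
python3 - <<'E'
from h import *
c=cam('wrist');s=bot.sense();print(s['tcp_pos'],s['contact_force'])
P=cloud(c);z=P[...,2];w=np.zeros(z.shape,bool);w[255:315,232:278]=1;q=P[w];print('ztop',np.nanpercentile(q[:,2],[50,80,90,95]))
c=cam('side');cv2.imwrite('pics/s2c.png',cv2.resize(cv2.cvtColor(c['image'],cv2.COLOR_RGB2BGR)[190:330,80:260],None,fx=3,fy=3))
E
```

```text
[0.59776208 0.3094754  0.04444182] [ 0.31276932  0.03242508 -0.1766763 ]
ztop [0.08456826 0.08643611 0.08676322 0.08697887]
```

View pics/s2c.png

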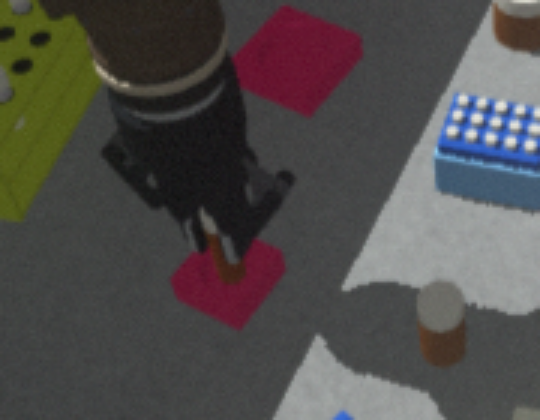

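>>> {"name": "arm_command", "arguments": {"steps": [{"x": 0, "y": 0.03, "z": 0, "wx": 0, "wy": 0, "wz": 0, "fingers": 0.1}, {"x": 0, "y": 0.06, "z": 0, "wx": 0, "wy": 0, "wz": 0, "fingers": 0.1}, {"x": 0, "y": 0.06, "z": 0, "wx": 0, "wy": 0, "wz": 0, "fingers": 0.1}]}}

```text
t: 5.05
tcp_pos: [0.5978, 0.3099, 0.0423]
ee_rot: [-1.57, -0.002, 0.0]
contact_force: [-0.6, -0.2, 5.6]
width: 0.0195
```

>>> {"name": "arm_command", "arguments": {"steps": [{"x": 0, "y": 0, "z": 0, "wx": 0, "wy": 0, "wz": 0, "fingers": 0.3}, {"x": 0, "y": 0, "z": 0, "wx": 0, "wy": 0, "wz": 0, "fingers": 0.5}, {"x": 0, "y": 0, "z": 0, "wx": 0, "wy": 0, "wz": 0, "fingers": 0.7}, {"x": 0, "y": 0, "z": 0, "wx": 0, "wy": 0, "wz": 0, "fingers": 0.7}, {"x": 0, "y": -0.3, "z": 0, "wx": 0, "wy": 0, "wz": 0, "fingers": 0.7}, {"x": 0, "y": -0.9, "z": 0, "wx": 0, "wy": 0, "wz": 0, "fingers": 0.8}, {"x": 0, "y": -1.7, "z": 0, "wx": 0, "wy": 0, "wz": 0, "fingers": 1}, {"x": 0, "y": -2.5, "z": 0, "wx": 0, "wy": 0, "wz": 0, "fingers": 1}, {"x": -0.8, "y": -2.5, "z": 0, "wx": 0, "wy": 0, "wz": 0, "fingers": 1}, {"x": -1.6, "y": -2.5, "z": 0, "wx": 0, "wy": 0, "wz": 0, "fingers": 1}]}}

```text
t: 6.05
tcp_pos: [0.5184, 0.3102, 0.1687]
ee_rot: [-1.568, -0.004, -0.001]
contact_force: [-0.2, 0.3, -1.4]
width: 0.0855
```

```bash
cat > f.py <<'E'
from h import *
# top view: tops of tracked things, approx list
def look():
    c=cam('top');P=cloud(c);z=P[...,2]
    hi=(z>.04).astype(np.uint8);k,L,st,_=cv2.connectedComponentsWithStats(hi)
    for i in range(1,k):
        if 20<st[i,4]<1500:
            m=L==i;zt=np.nanpercentile(z[m],97);t=m&(z>zt-.006);cc,rr=cv2.minEnclosingCircle((P[t][:,:2]*1000).astype(np.float32))
            if rr<38: print('ztop',zt.round(3),'c',np.round(cc,1),'r',round(rr,1))
    s=bot.sense();print('tcp',s['tcp_pos'].round(4),'t',s['t'],'w',s['width'])
    return c
if __name__=="__main__": look()
E
python3 f.py
```

```text
ztop 0.086 c [ 840.6 -198.2] r 36.3
ztop 0.087 c [598.5 305.9] r 10.0
ztop 0.063 c [480.1  -8.3] r 27.8
ztop 0.087 c [ 432.6 -148.3] r 35.2
ztop 0.062 c [433.7 306.6] r 15.7
ztop 0.086 c [ 416.6 -320.1] r 15.5
tcp [0.5109 0.309  0.1675] t 6.1 w 0.0852612615777524
```

>>> {"name": "arm_command", "arguments": {"steps": [{"x": -0.8, "y": 0, "z": -0.05, "wx": 0, "wy": 0, "wz": 0, "fingers": 1}, {"x": -1.65, "y": 0.5, "z": -0.05, "wx": 0, "wy": 0, "wz": 0, "fingers": 1}, {"x": -1.65, "y": 1.2, "z": -0.05, "wx": 0, "wy": 0, "wz": 0, "fingers": 1}, {"x": -1.65, "y": 2.0, "z": -0.05, "wx": 0, "wy": 0, "wz": 0, "fingers": 1}, {"x": -1.65, "y": 2.6, "z": -0.05, "wx": 0, "wy": 0, "wz": 0, "fingers": 0.8}, {"x": -1.65, "y": 2.88, "z": -0.05, "wx": 0, "wy": 0, "wz": 0, "fingers": 0.6}, {"x": -1.65, "y": 2.88, "z": -0.05, "wx": 0, "wy": 0, "wz": 0, "fingers": 0.45}, {"x": -1.65, "y": 2.88, "z": -0.05, "wx": 0, "wy": 0, "wz": 0, "fingers": 0.3}, {"x": -1.65, "y": 2.88, "z": -0.05, "wx": 0, "wy": 0, "wz": 0, "fingers": 0.2}, {"x": -1.65, "y": 2.88, "z": -0.05, "wx": 0, "wy": 0, "wz": 0, "fingers": 0.2}]}}

```text
t: 7.1
tcp_pos: [0.4357, 0.3076, 0.0232]
ee_rot: [-1.57, -0.002, -0.0]
contact_force: [0.2, -0.7, -0.1]
width: 0.0314
```

>>> {"name": "arm_command", "arguments": {"steps": [{"x": 0, "y": -0.3, "z": 0, "wx": 0, "wy": 0, "wz": 0, "fingers": 0.2}, {"x": 0, "y": -1.0, "z": 0, "wx": 0, "wy": 0, "wz": 0, "fingers": 0.2}, {"x": 0, "y": -1.8, "z": 0, "wx": 0, "wy": 0, "wz": 0, "fingers": 0.2}, {"x": 0.1, "y": -2.4, "z": -0.3, "wx": 0, "wy": 0, "wz": 0, "fingers": 0.2}, {"x": 0.5, "y": -2.4, "z": -1.0, "wx": 0, "wy": 0, "wz": 0, "fingers": 0.2}, {"x": 0.9, "y": -2.4, "z": -1.8, "wx": 0, "wy": 0, "wz": 0, "fingers": 0.2}, {"x": 1.3, "y": -2.4, "z": -2.6, "wx": 0, "wy": 0, "wz": 0, "fingers": 0.2}, {"x": 1.7, "y": -2.4, "z": -3.4, "wx": 0, "wy": 0, "wz": 0, "fingers": 0.2}, {"x": 2.1, "y": -2.4, "z": -4.2, "wx": 0, "wy": 0, "wz": 0, "fingers": 0.2}, {"x": 2.5, "y": -2.4, "z": -5.0, "wx": 0, "wy": 0, "wz": 0, "fingers": 0.2}]}}

```text
t: 8.1
tcp_pos: [0.5608, 0.0553, 0.1429]
ee_rot: [-1.571, -0.002, -0.0]
contact_force: [0.5, 0.6, -0.4]
width: 0.0313
```

>>> {"name": "arm_command", "arguments": {"steps": [{"x": 0.4, "y": 0, "z": -0.8, "wx": 0, "wy": 0, "wz": 0, "fingers": 0.2}, {"x": 0.8, "y": 0, "z": -1.6, "wx": 0, "wy": 0, "wz": 0, "fingers": 0.2}, {"x": 1.2, "y": 0, "z": -2.3, "wx": 0, "wy": 0, "wz": 0, "fingers": 0.2}, {"x": 1.5, "y": 0, "z": -2.8, "wx": 0, "wy": 0, "wz": 0, "fingers": 0.2}, {"x": 1.64, "y": 0, "z": -2.99, "wx": 0, "wy": 0, "wz": 0, "fingers": 0.2}, {"x": 1.64, "y": 0.4, "z": -2.99, "wx": 0, "wy": 0, "wz": 0, "fingers": 0.2}, {"x": 1.64, "y": 0.8, "z": -2.99, "wx": 0, "wy": 0, "wz": 0, "fingers": 0.2}, {"x": 1.64, "y": 1.2, "z": -2.99, "wx": 0, "wy": 0, "wz": 0, "fingers": 0.2}, {"x": 1.64, "y": 1.2, "z": -2.99, "wx": 0, "wy": 0, "wz": 0, "fingers": 0.2}]}}

```text
t: 9.0
tcp_pos: [0.64, -0.0915, 0.0793]
ee_rot: [-1.57, 0.005, 0.001]
contact_force: [-0.3, 0.0, -1.5]
width: 0.0316
```

```bash
python3 - <<'E'
from h import *
c=cam('wrist');s=bot.sense();print(s['tcp_pos'].round(4),s['contact_force'].round(2),s['width'])
save(c,'w3');P=cloud(c);z=P[...,2];hsv=cv2.cvtColor(c['image'],cv2.COLOR_RGB2HSV)
w=np.zeros(z.shape,bool);w[100:260,180:340]=1
m=w&(hsv[...,0]>155)&(hsv[...,1]>140)&(z>.02)&(z<.031);print(m.sum(),cv2.minAreaRect((P[m][:,:2]*1000).astype(np.float32)))
w[:]=0;w[230:330,220:290]=1
q=P[w&(hsv[...,1]<80)&(z>.09)];zt=np.nanpercentile(q[:,2],95);q=q[q[:,2]>zt-.005];print(zt,cv2.minEnclosingCircle((q[:,:2]*1000).astype(np.float32)))
E
```

```text
[ 0.6408 -0.0917  0.0811] [-0.07 -0.31 -0.3 ] 0.031158910122748504
3301 ((642.441162109375, -90.34077453613281), (61.6900520324707, 68.19766235351562), 82.07099151611328)
0.11813011275688144 ((639.5748291015625, -92.88166809082031), 18.89400291442871)
```

View pics/w3.png

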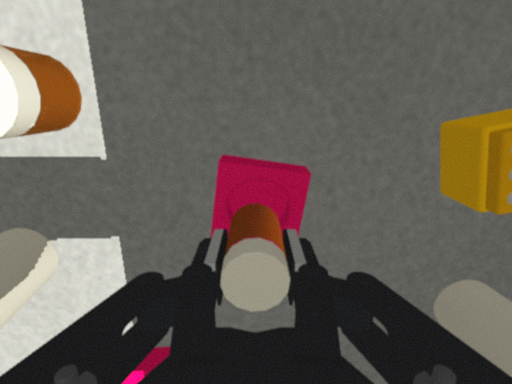

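The vial hangs upright at (255,270), in line with the medium well at (260,200).

>>> {"name": "arm_command", "arguments": {"steps": [{"x": 0.03, "y": 0.3, "z": 0, "wx": 0, "wy": 0, "wz": 0, "fingers": 0.2}, {"x": 0.03, "y": 0.6, "z": 0, "wx": 0, "wy": 0, "wz": 0, "fingers": 0.2}, {"x": 0.03, "y": 0.85, "z": 0, "wx": 0, "wy": 0, "wz": 0, "fingers": 0.2}, {"x": 0.03, "y": 0.95, "z": 0, "wx": 0, "wy": 0, "wz": 0, "fingers": 0.2}, {"x": 0.03, "y": 1.01, "z": 0, "wx": 0, "wy": 0, "wz": 0, "fingers": 0.2}, {"x": 0.03, "y": 1.04, "z": 0, "wx": 0, "wy": 0, "wz": 0, "fingers": 0.2}, {"x": 0.03, "y": 1.04, "z": 0, "wx": 0, "wy": 0, "wz": 0, "fingers": 0.2}]}}

```text
t: 9.75
tcp_pos: [0.6436, -0.0925, 0.0302]
ee_rot: [-1.571, -0.001, -0.0]
contact_force: [-0.2, -0.2, -0.6]
width: 0.0312
```

>>> {"name": "arm_command", "arguments": {"steps": [{"x": 0, "y": 0.03, "z": 0, "wx": 0, "wy": 0, "wz": 0, "fingers": 0.2}, {"x": 0, "y": 0.05, "z": 0, "wx": 0, "wy": 0, "wz": 0, "fingers": 0.2}, {"x": 0, "y": 0.05, "z": 0, "wx": 0, "wy": 0, "wz": 0, "fingers": 0.2}]}}

```text
t: 10.05
tcp_pos: [0.6438, -0.0925, 0.0286]
ee_rot: [-1.571, -0.002, -0.0]
contact_force: [-1.9, 0.2, 4.2]
width: 0.0314
```

>>> {"name": "arm_command", "arguments": {"steps": [{"x": 0, "y": 0, "z": 0, "wx": 0, "wy": 0, "wz": 0, "fingers": 0.5}, {"x": 0, "y": 0, "z": 0, "wx": 0, "wy": 0, "wz": 0, "fingers": 0.7}, {"x": 0, "y": 0, "z": 0, "wx": 0, "wy": 0, "wz": 0, "fingers": 0.8}, {"x": 0, "y": 0, "z": 0, "wx": 0, "wy": 0, "wz": 0, "fingers": 0.8}, {"x": 0, "y": -0.4, "z": 0, "wx": 0, "wy": 0, "wz": 0, "fingers": 0.8}, {"x": 0, "y": -1.2, "z": 0, "wx": 0, "wy": 0, "wz": 0, "fingers": 1}, {"x": 0, "y": -2.0, "z": 0, "wx": 0, "wy": 0, "wz": 0, "fingers": 1}, {"x": -0.5, "y": -2.6, "z": 0.2, "wx": 0, "wy": 0, "wz": 0, "fingers": 1}, {"x": -1.3, "y": -2.6, "z": 0.6, "wx": 0, "wy": 0, "wz": 0, "fingers": 1}, {"x": -2.1, "y": -2.6, "z": 1.0, "wx": 0, "wy": 0, "wz": 0, "fingers": 1}]}}

```text
t: 11.05
tcp_pos: [0.5381, -0.0422, 0.1583]
ee_rot: [-1.571, -0.002, -0.001]
contact_force: [-0.9, 0.8, 0.2]
width: 0.0851
```

>>> {"name": "arm_command", "arguments": {"steps": [{"x": -0.7, "y": 0, "z": 0.4, "wx": 0, "wy": 0, "wz": 0, "fingers": 1}, {"x": -1.17, "y": 0, "z": 0.69, "wx": 0, "wy": 0, "wz": 0, "fingers": 1}, {"x": -1.17, "y": 0, "z": 0.69, "wx": 0, "wy": 0, "wz": 0, "fingers": 1}]}}

```text
t: 11.35
tcp_pos: [0.4771, -0.0067, 0.1578]
ee_rot: [-1.57, 0.0, 0.002]
contact_force: [0.5, 0.4, 0.7]
width: 0.0858
```

```bash
python3 - <<'E'
from f import *
c=look();save(c,'t2')
c=cam('wrist');save(c,'w4');P=cloud(c);z=P[...,2]
w=np.zeros(z.shape,bool);w[100:280,180:340]=1
q=P[w&(z>.056)&(z<.07)];print('jar',cv2.minEnclosingCircle((q[:,:2]*1000).astype(np.float32)))
E
```

```text
ztop 0.086 c [598.4 306. ] r 10.1
ztop 0.086 c [ 417.6 -320.6] r 15.0
tcp [ 0.4789 -0.0074  0.1578] t 11.4 w 0.0856768919198636
jar ((479.34124755859375, -9.012258529663086), 28.190555572509766)
```

View pics/w4.png

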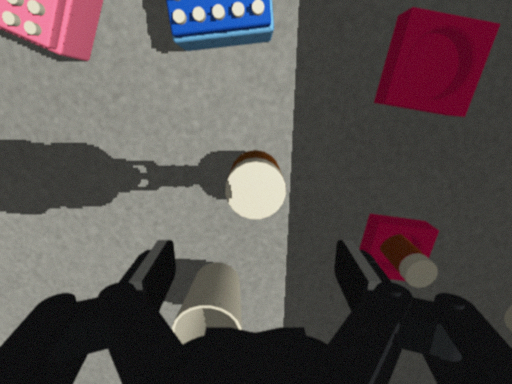

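The jar is at (256,187), centred between the fingers. The vial at (410,262) stands upright in the medium stand.

>>> {"name": "arm_command", "arguments": {"steps": [{"x": 0.02, "y": 0.7, "z": -0.02, "wx": 0, "wy": 0, "wz": 0, "fingers": 1}, {"x": 0.02, "y": 1.4, "z": -0.02, "wx": 0, "wy": 0, "wz": 0, "fingers": 1}, {"x": 0.02, "y": 2.1, "z": -0.02, "wx": 0, "wy": 0, "wz": 0, "fingers": 1}, {"x": 0.02, "y": 2.6, "z": -0.02, "wx": 0, "wy": 0, "wz": 0, "fingers": 1}, {"x": 0.02, "y": 2.75, "z": -0.02, "wx": 0, "wy": 0, "wz": 0, "fingers": 0.9}, {"x": 0.02, "y": 2.75, "z": -0.02, "wx": 0, "wy": 0, "wz": 0, "fingers": 0.75}, {"x": 0.02, "y": 2.75, "z": -0.02, "wx": 0, "wy": 0, "wz": 0, "fingers": 0.65}, {"x": 0.02, "y": 2.75, "z": -0.02, "wx": 0, "wy": 0, "wz": 0, "fingers": 0.5}, {"x": 0.02, "y": 2.75, "z": -0.02, "wx": 0, "wy": 0, "wz": 0, "fingers": 0.5}, {"x": 0.02, "y": 2.75, "z": -0.02, "wx": 0, "wy": 0, "wz": 0, "fingers": 0.5}], "newtons": 40}}

```text
t: 12.45
tcp_pos: [0.4817, -0.009, 0.0208]
ee_rot: [-1.571, -0.002, -0.0]
contact_force: [-1.3, 0.3, 1.1]
width: 0.0549
```

>>> {"name": "arm_command", "arguments": {"steps": [{"x": 0, "y": -0.2, "z": 0, "wx": 0, "wy": 0, "wz": 0, "fingers": 0.5}, {"x": 0, "y": -0.7, "z": 0, "wx": 0, "wy": 0, "wz": 0, "fingers": 0.5}, {"x": 0, "y": -1.4, "z": 0, "wx": 0, "wy": 0, "wz": 0, "fingers": 0.5}, {"x": 0.1, "y": -2.1, "z": 0, "wx": 0, "wy": 0, "wz": 0, "fingers": 0.5}, {"x": 0.4, "y": -2.4, "z": -0.5, "wx": 0, "wy": 0, "wz": 0, "fingers": 0.5}, {"x": 0.7, "y": -2.4, "z": -1.2, "wx": 0, "wy": 0, "wz": 0, "fingers": 0.5}, {"x": 1.0, "y": -2.4, "z": -2.0, "wx": 0, "wy": 0, "wz": 0, "fingers": 0.5}, {"x": 1.3, "y": -2.4, "z": -2.8, "wx": 0, "wy": 0, "wz": 0, "fingers": 0.5}, {"x": 1.5, "y": -2.4, "z": -3.6, "wx": 0, "wy": 0, "wz": 0, "fingers": 0.5}, {"x": 1.56, "y": -2.4, "z": -4.4, "wx": 0, "wy": 0, "wz": 0, "fingers": 0.5}]}}

```text
t: 13.45
tcp_pos: [0.5596, -0.2306, 0.1404]
ee_rot: [-1.571, -0.001, 0.0]
contact_force: [-0.6, 0.6, -1.8]
width: 0.0552
```

>>> {"name": "arm_command", "arguments": {"steps": [{"x": 0, "y": 0, "z": -0.8, "wx": 0, "wy": 0, "wz": 0, "fingers": 0.5}, {"x": 0, "y": 0, "z": -1.3, "wx": 0, "wy": 0, "wz": 0, "fingers": 0.5}, {"x": 0, "y": 0.3, "z": -1.42, "wx": 0, "wy": 0, "wz": 0, "fingers": 0.5}, {"x": 0, "y": 0.8, "z": -1.42, "wx": 0, "wy": 0, "wz": 0, "fingers": 0.5}, {"x": 0, "y": 1.2, "z": -1.42, "wx": 0, "wy": 0, "wz": 0, "fingers": 0.5}, {"x": 0, "y": 1.2, "z": -1.42, "wx": 0, "wy": 0, "wz": 0, "fingers": 0.5}]}}

```text
t: 14.05
tcp_pos: [0.5567, -0.2981, 0.0762]
ee_rot: [-1.567, 0.006, 0.001]
contact_force: [-0.2, 0.2, -1.3]
width: 0.0548
```

```bash
python3 - <<'E'
from h import *
c=cam('wrist');s=bot.sense();print(s['tcp_pos'].round(4),s['contact_force'].round(2),s['width'])
save(c,'w5');P=cloud(c);z=P[...,2];hsv=cv2.cvtColor(c['image'],cv2.COLOR_RGB2HSV)
m=(hsv[...,0]>155)&(hsv[...,1]>140)&(z>.02)&(z<.031);m[280:]=0;m[:,:160]=0;m[:,350:]=0;print(m.sum(),cv2.boxPoints(cv2.minAreaRect((P[m][:,:2]*1000).astype(np.float32))))
w=np.zeros(z.shape,bool);w[200:330,200:310]=1
q=P[w&(hsv[...,1]<80)&(z>.09)];zt=np.nanpercentile(q[:,2],90);q=q[q[:,2]>zt-.005];print(zt,cv2.minEnclosingCircle((q[:,:2]*1000).astype(np.float32)))
E
```

```text
[ 0.5576 -0.2985  0.0783] [-0.38  0.48 -2.01] 0.055436734375514676
4872 [[ 508.4799  -257.936  ]
 [ 513.57886 -323.36398]
 [ 605.9324  -316.1666 ]
 [ 600.8334  -250.73862]]
0.11666107603132171 ((556.6005859375, -297.68145751953125), 28.315914154052734)
```

View pics/w5.png

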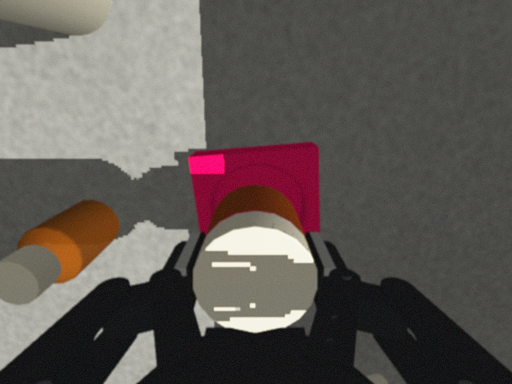

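The jar is level at (255,275), over the largest well at (257,190).

>>> {"name": "arm_command", "arguments": {"steps": [{"x": 0.03, "y": 0.3, "z": -0.04, "wx": 0, "wy": 0, "wz": 0, "fingers": 0.5}, {"x": 0.03, "y": 0.6, "z": -0.04, "wx": 0, "wy": 0, "wz": 0, "fingers": 0.5}, {"x": 0.03, "y": 0.85, "z": -0.04, "wx": 0, "wy": 0, "wz": 0, "fingers": 0.5}, {"x": 0.03, "y": 0.95, "z": -0.04, "wx": 0, "wy": 0, "wz": 0, "fingers": 0.5}, {"x": 0.03, "y": 1.0, "z": -0.04, "wx": 0, "wy": 0, "wz": 0, "fingers": 0.5}, {"x": 0.03, "y": 1.04, "z": -0.04, "wx": 0, "wy": 0, "wz": 0, "fingers": 0.5}, {"x": 0.03, "y": 1.04, "z": -0.04, "wx": 0, "wy": 0, "wz": 0, "fingers": 0.5}]}}

```text
t: 14.8
tcp_pos: [0.5606, -0.3021, 0.0281]
ee_rot: [-1.571, -0.001, -0.0]
contact_force: [-0.2, 0.4, -1.0]
width: 0.0549
```

>>> {"name": "arm_command", "arguments": {"steps": [{"x": 0, "y": 0.03, "z": 0, "wx": 0, "wy": 0, "wz": 0, "fingers": 0.5}, {"x": 0, "y": 0.05, "z": 0, "wx": 0, "wy": 0, "wz": 0, "fingers": 0.5}, {"x": 0, "y": 0.05, "z": 0, "wx": 0, "wy": 0, "wz": 0, "fingers": 0.5}]}}

```text
t: 15.1
tcp_pos: [0.5608, -0.3022, 0.0268]
ee_rot: [-1.572, -0.002, -0.0]
contact_force: [-1.4, 1.4, 5.3]
width: 0.055
```

>>> {"name": "arm_command", "arguments": {"steps": [{"x": 0, "y": 0, "z": 0, "wx": 0, "wy": 0, "wz": 0, "fingers": 0.75}, {"x": 0, "y": 0, "z": 0, "wx": 0, "wy": 0, "wz": 0, "fingers": 0.9}, {"x": 0, "y": 0, "z": 0, "wx": 0, "wy": 0, "wz": 0, "fingers": 1}, {"x": 0, "y": 0, "z": 0, "wx": 0, "wy": 0, "wz": 0, "fingers": 1}, {"x": 0, "y": -0.3, "z": 0, "wx": 0, "wy": 0, "wz": 0, "fingers": 1}, {"x": 0, "y": -1.0, "z": 0, "wx": 0, "wy": 0, "wz": 0, "fingers": 1}, {"x": 0, "y": -1.8, "z": 0, "wx": 0, "wy": 0, "wz": 0, "fingers": 1}, {"x": -0.4, "y": -2.5, "z": 0, "wx": 0, "wy": 0, "wz": 0, "fingers": 1}, {"x": -1.2, "y": -2.6, "z": -0.15, "wx": 0, "wy": 0, "wz": 0, "fingers": 1}, {"x": -2.0, "y": -2.6, "z": -0.3, "wx": 0, "wy": 0, "wz": 0, "fingers": 1}]}}

```text
t: 16.1
tcp_pos: [0.4606, -0.3175, 0.1572]
ee_rot: [-1.573, -0.003, 0.001]
contact_force: [0.6, -1.1, -0.3]
width: 0.0851
```

>>> {"name": "arm_command", "arguments": {"steps": [{"x": -0.7, "y": 0, "z": -0.06, "wx": 0, "wy": 0, "wz": 0, "fingers": 1}, {"x": -0.87, "y": 0, "z": -0.06, "wx": 0, "wy": 0, "wz": 0, "fingers": 1}, {"x": -0.87, "y": 0, "z": -0.06, "wx": 0, "wy": 0, "wz": 0, "fingers": 1}]}}

```text
t: 16.4
tcp_pos: [0.416, -0.3201, 0.1558]
ee_rot: [-1.571, -0.001, -0.002]
contact_force: [-0.5, -0.4, 1.2]
width: 0.0852
```

```bash
python3 - <<'E'
from f import *
c=look();save(c,'t3')
c=cam('wrist');save(c,'w6');P=cloud(c);z=P[...,2]
w=np.zeros(z.shape,bool);w[100:280,180:340]=1
q=P[w&(z>.079)&(z<.092)];print('bottle',cv2.minEnclosingCircle((q[:,:2]*1000).astype(np.float32)))
E
```

```text
ztop 0.086 c [ 840.7 -200.2] r 35.7
ztop 0.068 c [644.5 -91.9] r 16.5
ztop 0.086 c [597.6 305.9] r 10.8
ztop 0.069 c [ 561.6 -300.8] r 28.2
ztop 0.087 c [ 432.6 -148.3] r 34.7
ztop 0.086 c [ 417.4 -320.5] r 15.1
tcp [ 0.4171 -0.3202  0.1556] t 16.45 w 0.08577178660148717
bottle ((416.49188232421875, -321.3539733886719), 14.967011451721191)
```

View pics/w6.png

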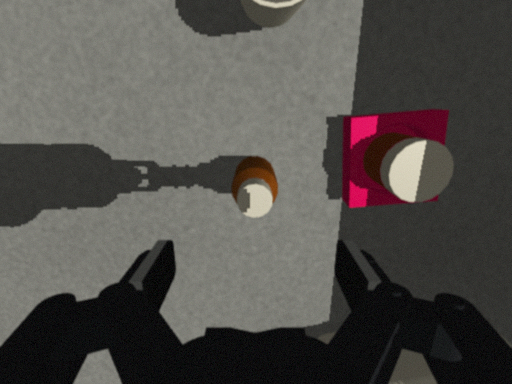

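The bottle is centred between the fingers at (255,190), and the jar sits level in its stand at (410,165).

>>> {"name": "arm_command", "arguments": {"steps": [{"x": 0.01, "y": 0.7, "z": -0.01, "wx": 0, "wy": 0, "wz": 0, "fingers": 1}, {"x": 0.01, "y": 1.4, "z": -0.01, "wx": 0, "wy": 0, "wz": 0, "fingers": 1}, {"x": 0.01, "y": 2.1, "z": -0.01, "wx": 0, "wy": 0, "wz": 0, "fingers": 1}, {"x": 0.01, "y": 2.55, "z": -0.01, "wx": 0, "wy": 0, "wz": 0, "fingers": 0.9}, {"x": 0.01, "y": 2.68, "z": -0.01, "wx": 0, "wy": 0, "wz": 0, "fingers": 0.75}, {"x": 0.01, "y": 2.68, "z": -0.01, "wx": 0, "wy": 0, "wz": 0, "fingers": 0.6}, {"x": 0.01, "y": 2.68, "z": -0.01, "wx": 0, "wy": 0, "wz": 0, "fingers": 0.5}, {"x": 0.01, "y": 2.68, "z": -0.01, "wx": 0, "wy": 0, "wz": 0, "fingers": 0.35}, {"x": 0.01, "y": 2.68, "z": -0.01, "wx": 0, "wy": 0, "wz": 0, "fingers": 0.35}, {"x": 0.01, "y": 2.68, "z": -0.01, "wx": 0, "wy": 0, "wz": 0, "fingers": 0.35}], "newtons": 40}}

```text
t: 17.5
tcp_pos: [0.4177, -0.3208, 0.0221]
ee_rot: [-1.572, -0.001, -0.0]
contact_force: [0.4, -0.4, -0.2]
width: 0.0426
```

>>> {"name": "arm_command", "arguments": {"steps": [{"x": 0, "y": -0.2, "z": 0, "wx": 0, "wy": 0, "wz": 0, "fingers": 0.35}, {"x": 0, "y": -0.7, "z": 0, "wx": 0, "wy": 0, "wz": 0, "fingers": 0.35}, {"x": 0, "y": -1.5, "z": 0, "wx": 0, "wy": 0, "wz": 0, "fingers": 0.35}, {"x": 0, "y": -2.2, "z": 0, "wx": 0, "wy": 0, "wz": 0, "fingers": 0.35}, {"x": 0.2, "y": -2.5, "z": 0.4, "wx": 0, "wy": 0, "wz": 0, "fingers": 0.35}, {"x": 0.5, "y": -2.5, "z": 1.1, "wx": 0, "wy": 0, "wz": 0, "fingers": 0.35}, {"x": 0.9, "y": -2.5, "z": 1.9, "wx": 0, "wy": 0, "wz": 0, "fingers": 0.35}, {"x": 1.3, "y": -2.5, "z": 2.7, "wx": 0, "wy": 0, "wz": 0, "fingers": 0.35}, {"x": 1.7, "y": -2.5, "z": 3.5, "wx": 0, "wy": 0, "wz": 0, "fingers": 0.35}, {"x": 2.1, "y": -2.5, "z": 4.3, "wx": 0, "wy": 0, "wz": 0, "fingers": 0.35}]}}

```text
t: 18.5
tcp_pos: [0.523, -0.1039, 0.1475]
ee_rot: [-1.571, -0.001, -0.0]
contact_force: [1.6, -1.2, -0.3]
width: 0.0431
```

>>> {"name": "arm_command", "arguments": {"steps": [{"x": 0.4, "y": 0, "z": 0.8, "wx": 0, "wy": 0, "wz": 0, "fingers": 0.35}, {"x": 0.8, "y": 0, "z": 1.6, "wx": 0, "wy": 0, "wz": 0, "fingers": 0.35}, {"x": 1.3, "y": 0, "z": 2.4, "wx": 0, "wy": 0, "wz": 0, "fingers": 0.35}, {"x": 1.8, "y": 0, "z": 3.2, "wx": 0, "wy": 0, "wz": 0, "fingers": 0.35}, {"x": 2.3, "y": 0, "z": 3.9, "wx": 0, "wy": 0, "wz": 0, "fingers": 0.35}, {"x": 2.51, "y": 0.2, "z": 4.15, "wx": 0, "wy": 0, "wz": 0, "fingers": 0.35}, {"x": 2.51, "y": 0.7, "z": 4.15, "wx": 0, "wy": 0, "wz": 0, "fingers": 0.35}, {"x": 2.51, "y": 1.2, "z": 4.15, "wx": 0, "wy": 0, "wz": 0, "fingers": 0.35}, {"x": 2.51, "y": 1.3, "z": 4.15, "wx": 0, "wy": 0, "wz": 0, "fingers": 0.35}, {"x": 2.51, "y": 1.3, "z": 4.15, "wx": 0, "wy": 0, "wz": 0, "fingers": 0.35}]}}

```text
t: 19.5
tcp_pos: [0.6469, 0.1014, 0.0807]
ee_rot: [-1.571, 0.002, -0.001]
contact_force: [-0.5, -0.3, -1.1]
width: 0.0427
```

```bash
python3 - <<'E'
from h import *
c=cam('wrist');s=bot.sense();print(s['tcp_pos'].round(4),s['contact_force'].round(2),s['width'])
save(c,'w7');P=cloud(c);z=P[...,2];hsv=cv2.cvtColor(c['image'],cv2.COLOR_RGB2HSV)
m=(hsv[...,0]>155)&(hsv[...,1]>140)&(z>.02)&(z<.031);m[280:]=0;m[:,:160]=0;m[:,350:]=0;print(m.sum(),cv2.boxPoints(cv2.minAreaRect((P[m][:,:2]*1000).astype(np.float32))))
w=np.zeros(z.shape,bool);w[200:340,200:310]=1
q=P[w&(hsv[...,1]<80)&(z>.09)];zt=np.nanpercentile(q[:,2],90);q=q[q[:,2]>zt-.005];print(zt,cv2.minEnclosingCircle((q[:,:2]*1000).astype(np.float32)))
E
```

```text
[0.6478 0.1015 0.082 ] [0.93 0.17 0.1 ] 0.042978204289527255
4166 [[602.7999   77.16449]
 [682.2295   64.4337 ]
 [693.5095  134.81189]
 [614.07996 147.54268]]
0.15695249466106215 ((646.6906127929688, 117.61796569824219), 17.059865951538086)
```

View pics/w7.png

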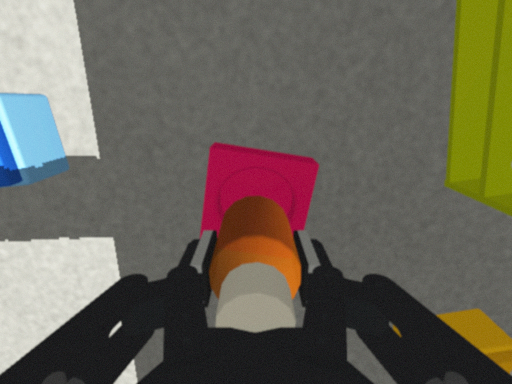

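The bottle hangs upright at (255,280), over the large well at (258,190).

>>> {"name": "arm_command", "arguments": {"steps": [{"x": 0, "y": 0.3, "z": 0, "wx": 0, "wy": 0, "wz": 0, "fingers": 0.35}, {"x": 0, "y": 0.6, "z": 0, "wx": 0, "wy": 0, "wz": 0, "fingers": 0.35}, {"x": 0, "y": 0.85, "z": 0, "wx": 0, "wy": 0, "wz": 0, "fingers": 0.35}, {"x": 0, "y": 0.97, "z": 0, "wx": 0, "wy": 0, "wz": 0, "fingers": 0.35}, {"x": 0, "y": 1.03, "z": 0, "wx": 0, "wy": 0, "wz": 0, "fingers": 0.35}, {"x": 0, "y": 1.06, "z": 0, "wx": 0, "wy": 0, "wz": 0, "fingers": 0.35}, {"x": 0, "y": 1.06, "z": 0, "wx": 0, "wy": 0, "wz": 0, "fingers": 0.35}]}}

```text
t: 20.25
tcp_pos: [0.6482, 0.1021, 0.0288]
ee_rot: [-1.571, -0.001, -0.0]
contact_force: [-0.6, -0.2, -0.8]
width: 0.0431
```

>>> {"name": "arm_command", "arguments": {"steps": [{"x": 0, "y": 0.03, "z": 0, "wx": 0, "wy": 0, "wz": 0, "fingers": 0.35}, {"x": 0, "y": 0.05, "z": 0, "wx": 0, "wy": 0, "wz": 0, "fingers": 0.35}, {"x": 0, "y": 0.05, "z": 0, "wx": 0, "wy": 0, "wz": 0, "fingers": 0.35}]}}

```text
t: 20.55
tcp_pos: [0.6484, 0.1022, 0.028]
ee_rot: [-1.57, -0.002, 0.0]
contact_force: [-3.9, -1.0, 8.1]
width: 0.0428
```

>>> {"name": "arm_command", "arguments": {"steps": [{"x": 0, "y": 0, "z": 0, "wx": 0, "wy": 0, "wz": 0, "fingers": 0.6}, {"x": 0, "y": 0, "z": 0, "wx": 0, "wy": 0, "wz": 0, "fingers": 0.8}, {"x": 0, "y": 0, "z": 0, "wx": 0, "wy": 0, "wz": 0, "fingers": 1}, {"x": 0, "y": 0, "z": 0, "wx": 0, "wy": 0, "wz": 0, "fingers": 1}, {"x": 0, "y": -0.3, "z": 0, "wx": 0, "wy": 0, "wz": 0, "fingers": 1}, {"x": 0, "y": -1.0, "z": 0, "wx": 0, "wy": 0, "wz": 0, "fingers": 1}, {"x": 0, "y": -1.8, "z": 0, "wx": 0, "wy": 0, "wz": 0, "fingers": 1}, {"x": 0, "y": -2.6, "z": 0, "wx": 0, "wy": 0, "wz": 0, "fingers": 1}, {"x": -0.5, "y": -3.4, "z": 0, "wx": 0, "wy": 0, "wz": 0, "fingers": 1}, {"x": -1.2, "y": -4.0, "z": 0, "wx": 0, "wy": 0, "wz": 0, "fingers": 1}]}}

```text
t: 21.55
tcp_pos: [0.5886, 0.1021, 0.2291]
ee_rot: [-1.57, -0.003, -0.001]
contact_force: [1.3, -0.7, -0.3]
width: 0.0853
```

>>> {"name": "arm_command", "arguments": {"steps": [{"x": -0.9, "y": 0, "z": 0, "wx": 0, "wy": 0, "wz": 0, "fingers": 1}, {"x": -1.8, "y": 0, "z": 0, "wx": 0, "wy": 0, "wz": 0, "fingers": 1}, {"x": -2.7, "y": 0, "z": 0, "wx": 0, "wy": 0, "wz": 0, "fingers": 1}, {"x": -3.6, "y": 0, "z": 0, "wx": 0, "wy": 0, "wz": 0, "fingers": 1}, {"x": -4.5, "y": 0, "z": 0, "wx": 0, "wy": 0, "wz": 0, "fingers": 1}, {"x": -4.5, "y": 0, "z": 0, "wx": 0, "wy": 0, "wz": 0, "fingers": 1}]}}

```text
t: 22.15
tcp_pos: [0.3584, 0.1016, 0.2275]
ee_rot: [-1.57, -0.001, 0.001]
contact_force: [0.3, -0.2, 0.1]
width: 0.0856
```

```bash
python3 - <<'E'
from f import *
c=look();save(c,'t4');save(cam('side'),'s4')
a=cv2.imread('pics/t4.png')[90:260,90:440];cv2.imwrite('pics/t4c.png',cv2.resize(a,None,fx=2.2,fy=2.2))
E
```

```text
ztop 0.086 c [ 841.1 -200.3] r 36.0
ztop 0.092 c [648.3 101.6] r 15.0
ztop 0.069 c [644.1 -92.4] r 16.3
ztop 0.069 c [ 561.6 -301.1] r 28.3
ztop 0.087 c [ 432.7 -148.2] r 34.9
tcp [0.3611 0.102  0.2276] t 22.2 w 0.08552254921878803
```

View pics/t4c.png

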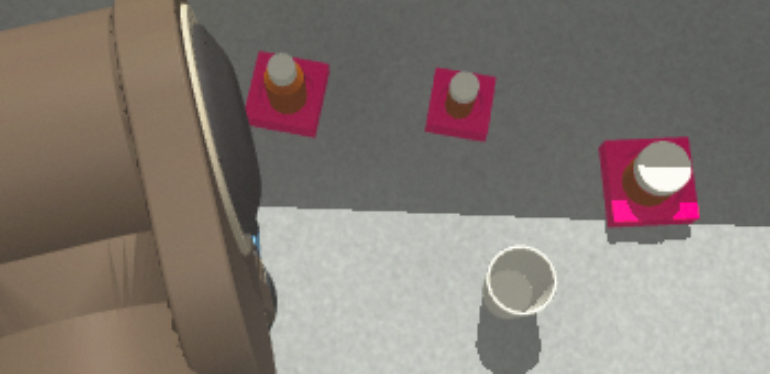

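View pics/s4.png

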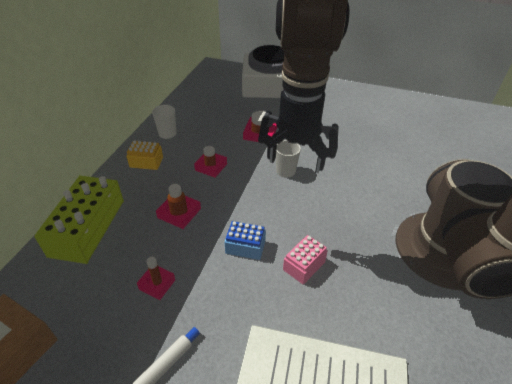

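All four containers stand upright in their stands: tube at (153,270), bottle (176,198), vial (209,158) and jar (258,125) in the side view. The cup and tip box haven't moved, so I'm handing in.

```bash
python3 -c "
from h import *
c=cam('side');P=cloud(c);z=P[...,2]
for n,(u0,u1,v0,v1) in dict(tube=(143,163,255,278),tipbox=(224,268,218,258)).items():
    q=P[v0:v1,u0:u1].reshape(-1,3);q=q[q[:,2]>.045];zt=np.percentile(q[:,2],97);q=q[q[:,2]>zt-.006];print(n,zt.round(3),cv2.minEnclosingCircle((q[:,:2]*1000).astype(np.float32)))
print(bot.close_job())"
```

```text
tube 0.086 ((597.0248413085938, 308.5520324707031), 10.379955291748047)
tipbox 0.063 ((448.35516357421875, 158.24806213378906), 42.64645767211914)
the job is handed in; nothing more can be done
None
```

I moved the tube into the smallest well first, then set the vial, jar and bottle into theirs, lowering each until the wrist force showed floor contact before letting go. I handed the job in at about 22 s, with the gripper open and well clear; it gave no verdict.

Last checks:
- **Offsets from the well axes:** tube about 2–5 mm (the top and side cameras differ by about 3 mm), vial about 2 mm, bottle under 1 mm and jar about 3 mm. The limit is 12 mm.
- **Heights:** all four tops match standing on the well floor, allowing for the cameras reading about 2 mm high. The images show all four upright.
- **Cup and tip box:** the cup moved less than 1 mm. The tip box's last side-view fit read about 2.5 mm off its starting fit, within measurement noise, because the arm blocked the top view of it.
- **Disagreement:** the top and side cameras differed by 2–5 mm in y throughout. I relied on the top camera, which matched the wrist camera.

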